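# Load a tile into the guarded splitter

### The job

Take the large tile from the wooden rack and, keeping it upright, push it down through the spring-loaded guard flap of the tile splitter and into the jaw below, holding the flap open with the tile and fingers as it goes. Feel for the sprung rest at the bottom of the jaw, whose height is unknown: bed the tile on it with a light, steady push of about 10 N without bottoming the spring, then let go without dropping it and withdraw so that the flap swings fully shut above the tile. The tile is brittle, so force nothing, and leave the other things where they are.

Things in the scene. Friction and masses are not known exactly. Their poses are not given: they have to be found in the camera images.
- tile: Large ceramic tile, 56 mm wide (its y), 80 tall (z), 8 thick (x), about 80 g; +x face white glaze, other bare clay. Stands upright in a rack slot, its narrow sides free. Origin: centre of its lower edge. Pinch it from above by its narrow sides (closing along its y), only the top 15 mm or so (TCP level with its top or a few mm above): the fingers follow it into the splitter.
- rack: Fixed wooden tile rack 110 (x) x 90 (y) x 34 mm high. Two slots along its y at x = -22 and +22 mm, 11.5 to 12 mm wide, floors 12 mm above its underside; one holds the large tile, the other the small offcut. Origin: centre of its underside.
- splitter: Fixed tile splitter: green steel box 100 (x) x 160 (y) x 145 mm high, clear panel on its +x side, black 52 mm hand wheel (not used) standing 18 mm out of its +y side. The flat deck has one mouth, 38 (x = -17 to +21) x 136 mm (y), closed by the guard flap, over the jaw. With the tile bedded the gripper's body passes about 10 mm above the deck. Origin: centre of its underside; z up.
- mouth (a point): Point in the splitter's mouth, level with the deck's top, 145 mm above the underside, straight above the jaw's middle. Axes as the splitter: x across the narrow mouth (x = -17 to +21; the tile's thickness goes this way, either face first), y along it.
- jaw (a point): Jaw's middle, 80 mm under the deck, at the top of its straight cheeks (12 mm apart in x; end guides 62 apart in y; lead-in to 12 mm higher). Axes as the splitter. Down in the jaw is a rubber pad, the sprung rest: 4 N per mm, 6 mm travel; its top, unpressed, is 28 to 43 mm below this point (not measured), so a standing tile's top is 28 to 43 mm below the deck. Push 6 to 15 N.
- flap (a joint): Guard flap's angle, rad: 0 shut (flush with the deck), growing as it is pushed down into the box, to 1.6. Aluminium plate 29 (x) x 130 (y) x 3 mm hinged along the mouth's +x edge (x = +21 mm), its free edge 9 mm short of the other edge. Sprung shut: about 1 N at the free edge at first, 2.5 N wide open. It leans on the tile's face, then on the fingers; closes by itself when free.
- offcut: Bystander: small tile offcut 42 wide x 50 tall x 8 mm in the rack's other slot. Origin: centre of its lower edge.
- hammer: Bystander: hammer lying on the bench, handle along its x. Origin on its underside.
- jar: Bystander: closed jar, 64 mm wide, 85 mm tall. Origin: centre of its underside.

How it is judged:
By the outcome, as a careful person would: the job done as asked, in the order asked, and still so for the second after the job is handed in, with the robot touching nothing.
It also fails if it takes over 56 s, if anything falls off the work surface, if the arm or the gripper's body presses on something with over 40 N, if the wrist force passes 120 N, or if a joint passes its speed limit or range.

### The arm

A 7-joint arm with a two-finger parallel gripper is mounted at the origin on the work surface. World frame = base frame: x ahead of the robot, y to its left, z up, the work surface at z = 0. Lengths are in m, angles in rad, forces in N, time in s.
With the tool pointing down it reaches from about 0.4 to 0.875 m from the base axis. Payload 19.3 kg.
Tool frame: the origin (TCP) lies between the finger pads, 19 mm behind the fingertips; this is the grasp point; z points along the fingers, y is the line along which they close (so a half turn about z gives the same grasp; the last joint's range is limited). The gripper opens to 85 mm and grips with 20 to 120 N. Pads are 22 mm wide; open, the fingers measure 114 mm over their backs; the gripper's body (76 mm by 85 mm) begins 54 mm behind the grasp point. The pads swing forward as they close: fully open they stand 13 mm farther back than shut.
Start: joints at [-0.07, 0.521, -0.036, 1.599, 0.021, 1.021, -0.113], TCP at [0.625, -0, 0.25] pointing down, gripper open.
Joint ranges: [-2.91, 2.91], [-0.3, 2.13], [-1.5, 1.42], [0.17, 2.43], [-1.26, 4.41], [0.16, 1.93], [-2.52, 2.52]. Speed limits (rad/s): [1.89, 1.89, 2.39, 2.39, 3.01, 3.01, 3.01].

### API

Orientations are given as [roll, pitch, yaw] about the fixed x, y, z axes, in that order (R = Rz(yaw) Ry(pitch) Rx(roll)).
In Python, from workcell import monitor, optics, job_done gives the robot as it stands.
- The arm moves only by the shell command python3 -m handwheel 'ROWS' [FORCE]. ROWS is JSON, a list of rows, each an object of numbers: "dx", "dy", "dz": the shift along the tool's x, y, z in cm; "wx", "wy", "wz": the turn, a rotation vector about the tool's x, y, z in rad; "claw": the opening in per cent of the stroke, from 0 (shut) to 100 (fully open). A call has 1 to 8 rows; each row shifts and turns the commanded pose from where the row before left it, along the tool's axes as they then stand; what a row does not reach is not made up. A row lasts 1/8 s, in which the tool goes at most 62.5 mm and 10.7 degrees, less where a joint would pass 70% of its speed; a pose out of reach is approached as far as the arm can. A call with a gripper value outside its range is refused whole. The fingers move at their own pace and stop on an object; FORCE is the grip in N (left out, the last holds). Time passes only in rows, so rows that do not move let the fingers close. It gives the time, the measured TCP pose, the force, the opening and the grip force at its end, in the units of the state.
- monitor.observe(): the state, without advancing time (a new reading comes with each control period).
- optics.grab_frame(name): name is "scene" or "side" or "wrist"; returns a dict with "frame" (400x640x3 uint8, blue, green, red), "fovy" (degrees; the focal length in pixels is half the picture's height over the tangent of half this angle, whatever the lens; pixels are square), "cx", "cy" (the principal point, pixels), "R" (3x3) and "t" (3): a world point X has camera coordinates R X + t. Camera axes: x right, y down, z forward; pixel columns grow to the right and rows downward; lengths in m; the calibration is good to about 2 mm. A picture is of the moment at which its call begins. There is no depth.
- job_done(): hands the job in; it is judged then, once.
Trained networks look in the newest picture that a camera, given by its name, has taken for a name from the list of things; names that differ only in an ending like _2 or _b are one class to them, and where a whole thing is asked for, a point or a joint stands for the part that bears it (a point fixed in the world has none). Each returns a list of dicts, best first, with "p" (0 to 1); they miss things now and then, are a little off and sometimes report something else, mostly with a low value. They report only what shows in the picture. A call takes as long as a camera call.
- optics.masks_of(name, camera): "region" (400x640 bool, what is visible of it) and "rect" ([left, top, width, height] in pixels, round what is visible of it).
The state is a dict: "clock": time; "qpos": joint angles; "qd": joint speeds; "joint_efforts": joint torques, N m; "position": TCP position; "tool_rot": TCP orientation; "force": force on the tool from outside, world axes, zero at the start; "moment": the same for the moment, N m; "grip_width": finger opening in m; "finger_force": force on a finger pad.
Only numpy, scipy, OpenCV 4.12 (cv2) and the standard library are available. Lean on these libraries where they do the work, as an engineer would, in place of code of your own. Each camera call takes 0.05 s, during which the arm holds its last target. There are 200 camera calls.

## Working session

There is one attempt and no reset: what is moved stays moved. The work goes in short steps, Python scripts to look and compute and a shell command to move; the robot and the scene stay as the last step left them, time stands still between calls to the robot, and variables do not carry over. Pictures are saved under pics/ and viewed, at most 10 in all, crops included, and the job is handed in when it is done.

```bash
mkdir -p pics
cat > h.py <<'E'
import numpy as np,cv2
from workcell import monitor,optics,job_done
def cam(n):
    d=optics.grab_frame(n); f=200/np.tan(np.radians(d["fovy"])/2)
    d["K"]=np.array([[f,0,d["cx"]],[0,f,d["cy"]],[0,0,1]]);d["R"]=np.array(d["R"]);d["t"]=np.array(d["t"]);return d
def proj(d,X):
    c=np.atleast_2d(X)@d["R"].T+d["t"]; p=c@d["K"].T; return p[:,:2]/p[:,2:]
def onz(d,uv,z):
    uv=np.atleast_2d(np.array(uv,float)); r=np.c_[uv,np.ones(len(uv))]@np.linalg.inv(d["K"]).T@d["R"]
    C=-d["R"].T@d["t"]; return C+r*((z-C[2])/r[:,2:])
E
python3 - <<'E'
from h import *
np.set_printoptions(precision=3,suppress=True)
print(monitor.observe())
for n in ["scene","side","wrist"]:
    d=cam(n); cv2.imwrite(f"pics/{n}0.png",d["frame"]); print(n,d["fovy"],d["cx"],d["cy"],"C",-d["R"].T@d["t"],d["R"][2])
    for o in ["tile","rack","splitter","flap","offcut","hammer","jar"]:
        m=optics.masks_of(o,n); print(o,[(round(float(x["p"]),2),x["rect"]) for x in m[:2]])
E
```

```text
{'clock': 0.0, 'qpos': array([-0.07 ,  0.522, -0.036,  1.6  ,  0.021,  1.021, -0.113]), 'qd': array([ 0.002, -0.001,  0.   , -0.002,  0.002, -0.002,  0.   ]), 'joint_efforts': array([ -0.004, -92.711,   1.978, -36.993,   0.018,   0.008,  -0.   ]), 'position': array([ 0.625, -0.   ,  0.249]), 'tool_rot': array([-3.14 ,  0.   ,  1.571]), 'force': array([-0.277,  0.223,  0.266]), 'moment': array([-0.042, -0.006,  0.013]), 'finger_force': 0.0, 'grip_width': 0.08556018419333113}
scene 55.436346599390454 319.6930333588292 195.70003819401518 C [0.897 0.399 0.862] [-0.342 -0.338 -0.877]
tile [(0.65, [235.7, 114.1, 0.0, 6.9])]
rack [(0.82, [223.4, 122.3, 52.0, 33.9])]
splitter [(0.82, [280.2, 170.5, 89.5, 86.3])]
flap [(0.78, [292.1, 182.6, 64.5, 40.6])]
offcut [(0.3, [228.7, 210.6, 34.4, 37.3])]
hammer [(0.82, [411.1, 213.1, 104.1, 93.8])]
jar [(0.82, [229.2, 210.6, 33.2, 37.0])]
side 57.65354166400081 317.89340441828557 202.3758691710352 C [ 0.512 -0.645  0.54 ] [ 0.139  0.85  -0.508]
tile [(0.86, [321.0, 289.7, 8.0, 55.0]), (0.63, [299.4, 167.0, 28.5, 22.1])]
rack [(0.66, [278.2, 301.7, 62.7, 58.0])]
splitter [(0.61, [281.6, 159.0, 60.2, 87.8])]
flap [(0.55, [301.8, 166.3, 25.1, 24.2])]
offcut [(0.62, [290.8, 301.9, 12.3, 35.3])]
hammer [(0.86, [230.9, 158.9, 28.3, 46.0])]
jar [(0.82, [364.0, 215.1, 27.4, 41.6])]
wrist 63.51574050116344 320.3285743003482 195.77011720414097 C [0.626 0.075 0.375] [-0.001 -0.297 -0.955]
tile [(0.67, [286.7, 303.7, 21.0, 54.7])]
rack []
splitter [(0.74, [234.0, 0.0, 176.8, 134.0])]
flap [(0.96, [301.0, 1.3, 69.9, 95.6])]
offcut [(0.59, [250.4, 298.4, 19.9, 57.8])]
hammer []
jar [(0.79, [419.6, 110.7, 91.2, 69.3])]
```

Run:
```python
import cv2,numpy as np
a=cv2.imread("pics/scene0.png")[100:270,210:380];b=cv2.imread("pics/side0.png")[150:370,240:400]
a=cv2.resize(a,(510,510));b=cv2.resize(b,(290*1,399));
c=np.zeros((510,800,3),np.uint8);c[:,:510]=a;c[:399,510:]=b;cv2.imwrite("pics/ab.png",c)
```

```text
(no output)
```

View pics/ab.png

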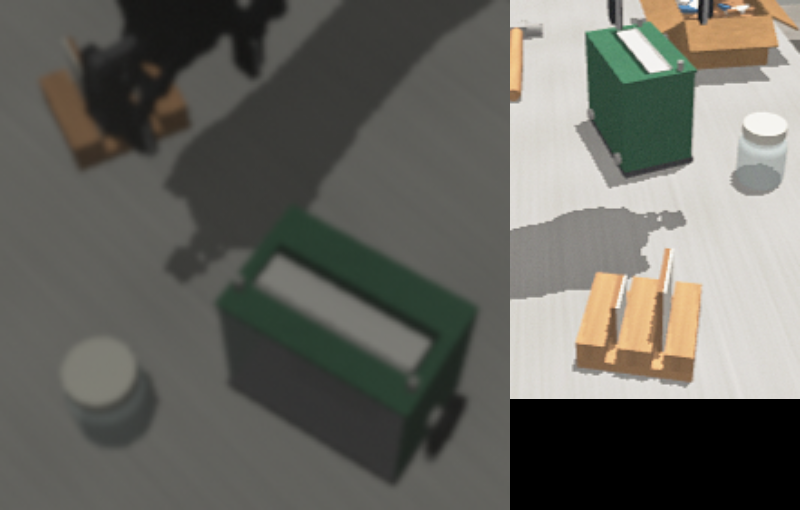

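View pics/wrist0.png

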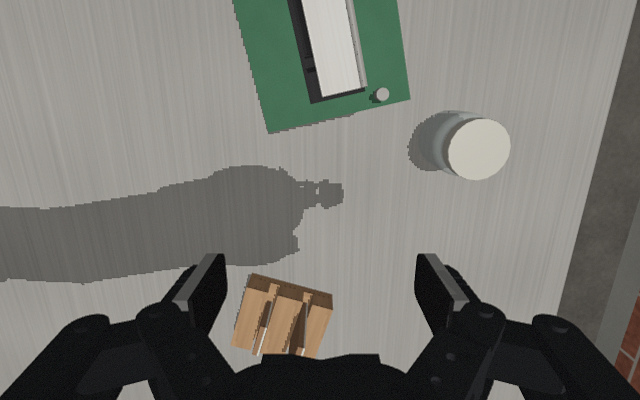

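Run:
```python
from h import *
np.set_printoptions(precision=4,suppress=True)
d=cam("wrist")
s=onz(d,[(268,133),(410,98),(310.5,103),(294,0)],.145); print(s); v=s[1]-s[0]; print(np.linalg.norm(v),np.arctan2(v[1],v[0]))
r=onz(d,[(248,288),(331,308)],.034); v=r[1]-r[0]; print(r,np.linalg.norm(v),np.arctan2(v[1],v[0]))
a=np.arctan2(v[1],v[0]);ex=np.array([np.cos(a),np.sin(a)]);ey=np.array([-ex[1],ex[0]])
c=r.mean(0)[:2]-.045*ey; print("rack",c,"slot",c+.022*ex)
```

```text
[[0.5891 0.0497 0.145 ]
 [0.6868 0.0732 0.145 ]
 [0.6191 0.0699 0.145 ]
 [0.6093 0.132  0.145 ]]
0.10054936375749007 0.23659947889443567
[[ 0.5381 -0.1482  0.034 ]
 [ 0.639  -0.1765  0.034 ]] 0.10481707657362366 -0.2739661508440348
rack [ 0.5764 -0.2057] slot [ 0.5976 -0.2116]
```

```bash
python3 -m handwheel '[{"dx":4.6},{"dx":4.6},{"dx":4.6},{}]'
python3 - <<'E'
from h import *
d=cam("wrist");cv2.imwrite("pics/w1.png",d["frame"]);np.savez("w1",R=d["R"],t=d["t"],K=d["K"])
m=optics.masks_of("splitter","wrist");print([(x["p"],x["rect"]) for x in m]); f=optics.masks_of("flap","wrist");print([(x["p"],x["rect"],cv2.minAreaRect(np.argwhere(x["region"])[:,::-1].astype(np.float32))) for x in f])
E
```

```text
[(0.79, [233.2, 0.0, 174.9, 133.5])]
[(0.58, [303.1, 0.0, 63.8, 98.4], ((335.6346130371094, 43.17307662963867), (97.86195373535156, 49.81350326538086), 78.69007110595703))]schema error: expected keys dx, dy, dz, wx, wy, wz, claw
```

View pics/w1.png

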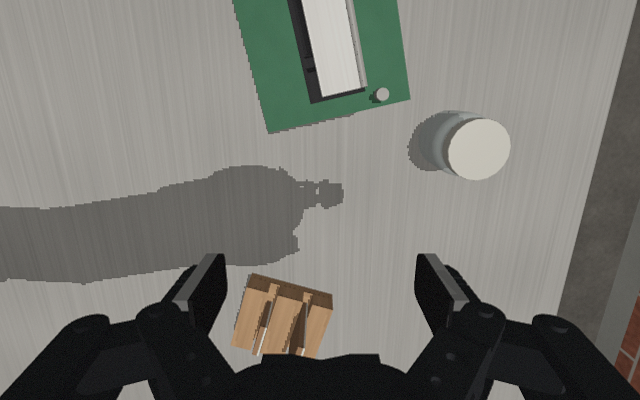

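The arm didn't move (the empty row was refused), so the picture is unchanged. I'll retry with a valid row.

```bash
python3 -m handwheel '[{"dx":4.6},{"dx":4.6},{"dx":4.6},{"dx":0}]'
python3 - <<'E'
from h import *
d=cam("wrist");cv2.imwrite("pics/w1.png",d["frame"]);np.savez("w1",R=d["R"],t=d["t"],K=d["K"])
f=optics.masks_of("flap","wrist");print([(x["p"],x["rect"],cv2.minAreaRect(np.argwhere(x["region"])[:,::-1].astype(np.float32))) for x in f])
E
```

```text
schema error: expected keys dx, dy, dz, wx, wy, wz, claw
```

```bash
python3 -m handwheel '[{"dx":4.6,"dy":0,"dz":0,"wx":0,"wy":0,"wz":0,"claw":100},{"dx":4.6,"dy":0,"dz":0,"wx":0,"wy":0,"wz":0,"claw":100},{"dx":4.6,"dy":0,"dz":0,"wx":0,"wy":0,"wz":0,"claw":100},{"dx":0,"dy":0,"dz":0,"wx":0,"wy":0,"wz":0,"claw":100}]'
python3 - <<'E'
from h import *
d=cam("wrist");cv2.imwrite("pics/w1b.png",d["frame"]);np.savez("w1",R=d["R"],t=d["t"],K=d["K"]);print(monitor.observe()["qd"].round(3))
f=optics.masks_of("flap","wrist");print([(x["p"],x["rect"],cv2.minAreaRect(np.argwhere(x["region"])[:,::-1].astype(np.float32))) for x in f])
E
```

```text
clock: 1.9
position: [0.6244, 0.1424, 0.2498]
tool_rot: [-3.141, -0.002, 1.576]
force: [0.1, -0.3, -0.5]
grip_width: 0.0855
finger_force: 0.0
[ 0.039 -0.007  0.029  0.011  0.008  0.002  0.011]
[(0.59, [284.0, 111.4, 76.6, 169.1], ((321.9352722167969, 195.95880126953125), (167.57875061035156, 45.44692611694336), 77.47119140625)), (0.56, [118.2, 1.1, 36.1, 40.4], ((136.29998779296875, 20.100000381469727), (44.689151763916016, 29.415645599365234), 81.8698959350586))]
```

View pics/w1b.png

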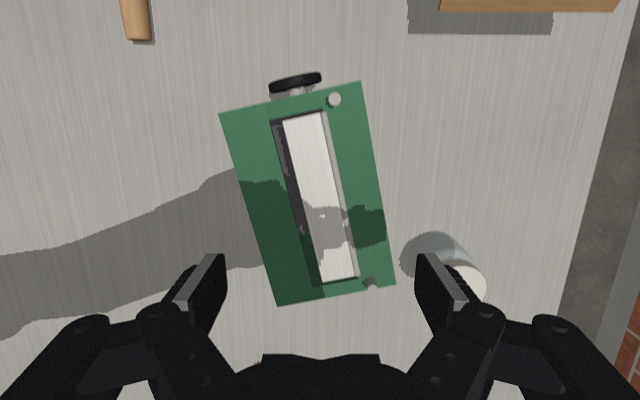

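The deck shows corners at about (219,113), (361,81), (395,285) and (277,306). The white flap lies between about (282,121) and (357,276), hinge on the +x (right) side, and the wheel is at the top (+y).

```bash
cat >> h.py <<'E'
from scipy.optimize import least_squares
def fit(d,pts,uv,z,x0):
    """SE2 pose (x,y,yaw) of model pts (n,2) at height z seen at uv"""
    W=onz(d,uv,z)[:,:2];P=np.array(pts)
    def T(q): c,s=np.cos(q[2]),np.sin(q[2]); return P@np.array([[c,s],[-s,c]])+q[:2]
    r=least_squares(lambda q:(T(q)-W).ravel(),x0); return r.x,(T(r.x)-W)*1000
E
python3 - <<'E'
from h import *
np.set_printoptions(precision=4,suppress=True)
d=dict(np.load("w1.npz"));im=cv2.imread("pics/w1b.png");h=cv2.cvtColor(im,cv2.COLOR_BGR2HSV)
m=cv2.inRange(h,(55,80,20),(90,255,255));c=max(cv2.findContours(m,0,2)[0],key=cv2.contourArea);hl=cv2.convexHull(c)
q=cv2.approxPolyDP(hl,8,True)[:,0];print(q.tolist())
o=np.array([(219,113),(361,81),(395,285),(277,306)]);q=np.array([q[np.argmin(((q-p)**2).sum(1))] for p in o])
print(fit(d,np.array([(-.05,.08),(.05,.08),(.05,-.08),(-.05,-.08)]),q,.145,[.62,.14,.23]))
f=np.array([(282,121),(327,112),(357,276),(321,284)])
print(fit(d,np.array([(-.008,.065),(.021,.065),(.021,-.065),(-.008,-.065)]),f,.145,[.62,.14,.23]))
E
```

```text
[[360, 82], [395, 283], [277, 305], [219, 114]]
(array([0.6205, 0.1386, 0.2217]), array([[-0.7336,  0.8467],
       [ 0.395 ,  1.4355],
       [ 0.713 , -0.9043],
       [-0.3745, -1.3778]]))
(array([0.6208, 0.1378, 0.2065]), array([[ 1.4637, -0.5073],
       [-1.3241, -0.7983],
       [-0.3552, -0.154 ],
       [ 0.2156,  1.4596]]))
```

```bash
python3 -m handwheel '[{"dx":-5.9,"dy":-0.43,"dz":0,"wx":0,"wy":0,"wz":0,"claw":100},{"dx":-5.9,"dy":-0.43,"dz":0,"wx":0,"wy":0,"wz":0,"claw":100},{"dx":-5.9,"dy":-0.43,"dz":0,"wx":0,"wy":0,"wz":0,"claw":100},{"dx":-5.9,"dy":-0.43,"dz":0,"wx":0,"wy":0,"wz":0,"claw":100},{"dx":-5.9,"dy":-0.43,"dz":0,"wx":0,"wy":0,"wz":0,"claw":100},{"dx":-5.9,"dy":-0.43,"dz":0,"wx":0,"wy":0,"wz":0,"claw":100}]' && python3 -m handwheel '[{"dx":0,"dy":0,"dz":0,"wx":0,"wy":0,"wz":-0.185,"claw":100},{"dx":0,"dy":0,"dz":0,"wx":0,"wy":0,"wz":-0.185,"claw":100},{"dx":0,"dy":0,"dz":0,"wx":0,"wy":0,"wz":-0.185,"claw":100},{"dx":0,"dy":0,"dz":0,"wx":0,"wy":0,"wz":-0.185,"claw":100},{"dx":0,"dy":0,"dz":0,"wx":0,"wy":0,"wz":-0.185,"claw":100},{"dx":0,"dy":0,"dz":0,"wx":0,"wy":0,"wz":-0.185,"claw":100},{"dx":0,"dy":0,"dz":0,"wx":0,"wy":0,"wz":-0.185,"claw":100},{"dx":0,"dy":0,"dz":0,"wx":0,"wy":0,"wz":0,"claw":100}]'
python3 - <<'E'
from h import *
d=cam("wrist");cv2.imwrite("pics/w2.png",d["frame"]);np.savez("w2",R=d["R"],t=d["t"],K=d["K"]);print(monitor.observe()["qpos"].round(3))
for o in ["tile","rack"]:
  print([(x["p"],x["rect"]) for x in optics.masks_of(o,"wrist")])
E
```

```text
clock: 2.75
position: [0.5981, -0.2195, 0.2502]
tool_rot: [3.141, 0.001, 1.569]
force: [1.8, -0.1, 0.0]
grip_width: 0.0854
finger_force: 0.0
clock: 3.75
position: [0.5985, -0.2176, 0.2499]
tool_rot: [-3.141, -0.0, 2.863]
force: [-0.4, -0.0, -0.6]
grip_width: 0.0845
finger_force: 0.0
[ 0.462  0.555 -0.314  1.555  0.188  1.061  1.39 ]
[(0.6, [299.9, 159.7, 59.3, 25.7])]
[(0.59, [285.1, 90.8, 87.5, 105.5])]
```

View pics/w2.png

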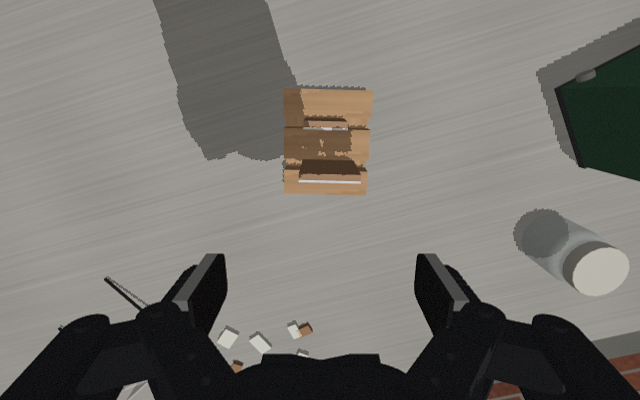

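Run:
```python
import cv2
a=cv2.imread("pics/w2.png")[80:205,270:390];cv2.imwrite("pics/w2c.png",cv2.resize(a,None,fx=4.8,fy=4.8,interpolation=0))
```

```text
(no output)
```

View pics/w2c.png

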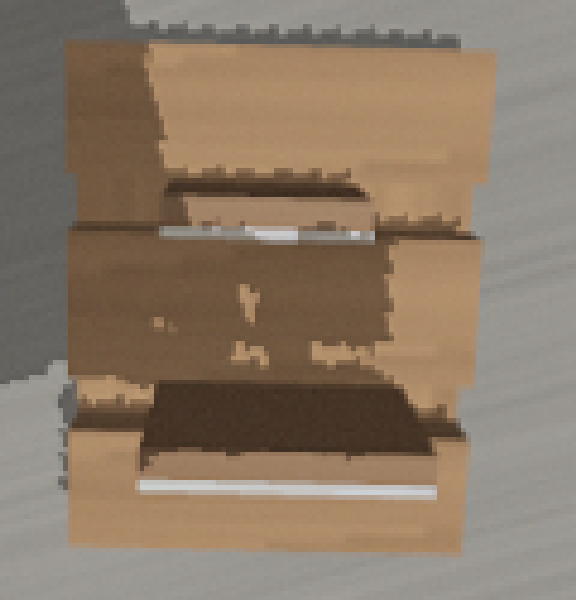

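Zoomed, the tile's top spans about (299,174) to (361,184), with the white glaze on its far (+x) side. The offcut is in the other slot.

Run:
```python
from h import *
np.set_printoptions(precision=4,suppress=True)
d=dict(np.load("w2.npz"))
uv=[(299.2,174.4),(360.9,175.2),(361,184),(299,182.8)]
P=[(-.004,-.028),(-.004,.028),(.004,.028),(.004,-.028)]
q,r=fit(d,P,uv,.092,[.6,-.21,-.27]);print(q,r)
s=monitor.observe();y=s["tool_rot"][2];p=s["position"];v=q[:2]-p[:2]
tx=np.array([np.cos(y),np.sin(y)]);ty=np.array([np.sin(y),-np.cos(y)])
print("dx,dy cm",v@tx*100,v@ty*100,"wz",-(q[2]+np.pi-y),p,y)
r=onz(d,[(270+69/4.8,80+545/4.8),(270+461/4.8,80+552/4.8),(270+495/4.8,80+50/4.8)],.034);print(r)
```

```text
[ 0.5981 -0.209  -0.2945] [[-0.1453 -0.1774]
 [ 0.1813  0.3342]
 [-0.14   -0.119 ]
 [ 0.104  -0.0378]]
dx,dy cm 0.2873116422624106 0.7193402371499672 wz 0.013648132798547152 [ 0.5989 -0.2167  0.25  ] 2.8607683544715345
[[ 0.6148 -0.2641  0.034 ]
 [ 0.6411 -0.178   0.034 ]
 [ 0.5363 -0.1454  0.034 ]]
```

```bash
python3 -m handwheel '[{"dx":0.29,"dy":0.72,"dz":0,"wx":0,"wy":0,"wz":0.0137,"claw":100},{"dx":0,"dy":0,"dz":4,"wx":0,"wy":0,"wz":0,"claw":100},{"dx":0,"dy":0,"dz":4,"wx":0,"wy":0,"wz":0,"claw":100},{"dx":0,"dy":0,"dz":3,"wx":0,"wy":0,"wz":0,"claw":100},{"dx":0,"dy":0,"dz":0,"wx":0,"wy":0,"wz":0,"claw":100},{"dx":0,"dy":0,"dz":0,"wx":0,"wy":0,"wz":0,"claw":100}]'
python3 - <<'E'
from h import *
d=cam("wrist");cv2.imwrite("pics/w3.png",d["frame"]);np.savez("w3",R=d["R"],t=d["t"],K=d["K"],p=monitor.observe()["position"]);print(monitor.observe()["position"],monitor.observe()["tool_rot"])
a=d["frame"][150:350,180:460];cv2.imwrite("pics/w3c.png",cv2.resize(a,None,fx=2.8,fy=2.8,interpolation=0))
E
```

```text
clock: 4.65
position: [0.599, -0.2081, 0.1413]
tool_rot: [3.142, 0.001, 2.852]
force: [-0.2, 0.5, 0.6]
grip_width: 0.0851
finger_force: 0.0
[ 0.59911463 -0.20825654  0.14158106] [3.14158715e+00 2.00754787e-03 2.85153188e+00]
```

View pics/w3c.png

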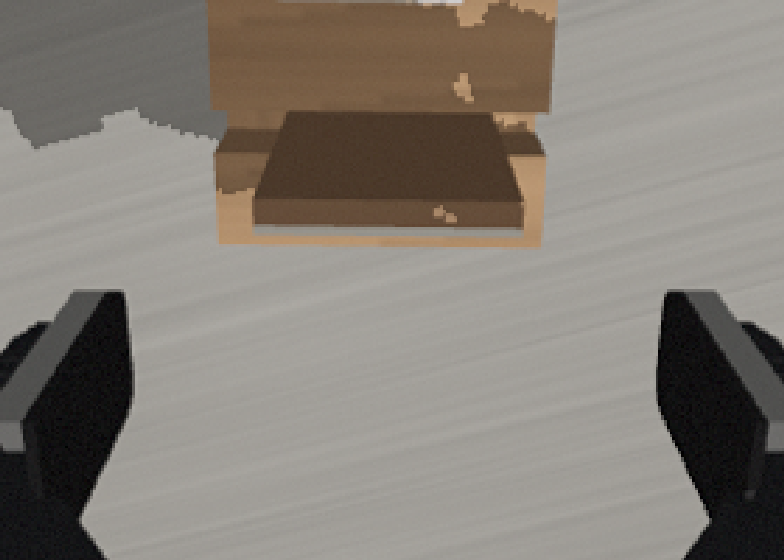

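The tile top is at about (271,221) to (367,234), centred between the pads to within about 1 mm.

Run:
```python
from h import *
np.set_printoptions(precision=4,suppress=True)
d=dict(np.load("w3.npz"))
uv=[(270.7,220.7),(366.8,221.1),(366.8,233.9),(270.7,234.2)]
P=[(-.004,-.028),(-.004,.028),(.004,.028),(.004,-.028)]
q,r=fit(d,P,uv,.092,[.6,-.21,-.27]);print(q,r)
s=monitor.observe();y=s["tool_rot"][2];p=s["position"];v=q[:2]-p[:2]
tx=np.array([np.cos(y),np.sin(y)]);ty=np.array([np.sin(y),-np.cos(y)])
print("dx,dy cm",v@tx*100,v@ty*100,"wz",-(q[2]+np.pi-y),p,y)
```

```text
[ 0.5974 -0.2091 -0.2901] [[ 0.163  -0.2984]
 [ 0.0864  0.2054]
 [-0.0568 -0.1152]
 [-0.1926  0.2083]]
dx,dy cm 0.14279544607422584 -0.13413747348270133 wz 2.7333870730839038e-05 [ 0.5991 -0.2083  0.1416] 2.8515318835841295
```

```bash
python3 -m handwheel '[{"dx":0.14,"dy":-0.13,"dz":0,"wx":0,"wy":0,"wz":0,"claw":100},{"dx":0,"dy":0,"dz":2.5,"wx":0,"wy":0,"wz":0,"claw":100},{"dx":0,"dy":0,"dz":2.15,"wx":0,"wy":0,"wz":0,"claw":100},{"dx":0,"dy":0,"dz":0,"wx":0,"wy":0,"wz":0,"claw":100},{"dx":0,"dy":0,"dz":0,"wx":0,"wy":0,"wz":0,"claw":75},{"dx":0,"dy":0,"dz":0,"wx":0,"wy":0,"wz":0,"claw":75}]' 40 && python3 -m handwheel '[{"dx":0,"dy":0,"dz":0,"wx":0,"wy":0,"wz":0,"claw":60},{"dx":0,"dy":0,"dz":0,"wx":0,"wy":0,"wz":0,"claw":55},{"dx":0,"dy":0,"dz":0,"wx":0,"wy":0,"wz":0,"claw":50},{"dx":0,"dy":0,"dz":0,"wx":0,"wy":0,"wz":0,"claw":50},{"dx":0,"dy":0,"dz":0,"wx":0,"wy":0,"wz":0,"claw":50}]' 40
```

```text
clock: 5.45
position: [0.5971, -0.2094, 0.0946]
tool_rot: [-3.142, 0.001, 2.852]
force: [0.3, 0.4, -0.2]
grip_width: 0.064
finger_force: 0.0
clock: 6.08
position: [0.5974, -0.2094, 0.0947]
tool_rot: [-3.142, 0.002, 2.852]
force: [0.3, -0.0, 8.8]
grip_width: 0.0545
finger_force: 40.9
```

```bash
python3 -m handwheel '[{"dx":0,"dy":0,"dz":-0.5,"wx":0,"wy":0,"wz":0,"claw":50},{"dx":0,"dy":0,"dz":-1.5,"wx":0,"wy":0,"wz":0,"claw":50},{"dx":0,"dy":0,"dz":-3,"wx":0,"wy":0,"wz":0,"claw":50},{"dx":0,"dy":0,"dz":-4,"wx":0,"wy":0,"wz":0,"claw":50},{"dx":0,"dy":0,"dz":-5,"wx":0,"wy":0,"wz":0,"claw":50},{"dx":0,"dy":0,"dz":-5,"wx":0,"wy":0,"wz":0,"claw":50},{"dx":0,"dy":0,"dz":-1,"wx":0,"wy":0,"wz":0,"claw":50},{"dx":0,"dy":0,"dz":0,"wx":0,"wy":0,"wz":0,"claw":50}]'
python3 - <<'E'
from h import *
y=monitor.observe()["tool_rot"][2];p=monitor.observe()["position"]
# target tool yaw = pi + splitter yaw
yt=np.pi+0.219; print(p,"wz",-(yt-y))
tx=np.array([np.cos(y),np.sin(y)]);ty=np.array([np.sin(y),-np.cos(y)])
jaw=np.array([.6206,.1383]);v=jaw-p[:2];print(v@tx*100,v@ty*100)
E
```

```text
clock: 7.08
position: [0.5966, -0.2091, 0.2943]
tool_rot: [-3.141, 0.001, 2.852]
force: [0.5, 0.0, -1.6]
grip_width: 0.0544
finger_force: 42.4
[ 0.59661694 -0.20914092  0.29433137] wz -0.5085636077726736
7.622159324925583 33.98244361615591
```

```bash
python3 -m handwheel '[{"dx":0.95,"dy":4.25,"dz":0,"wx":0,"wy":0,"wz":0,"claw":50},{"dx":0.95,"dy":4.25,"dz":0,"wx":0,"wy":0,"wz":0,"claw":50},{"dx":0.95,"dy":4.25,"dz":0,"wx":0,"wy":0,"wz":0,"claw":50},{"dx":0.95,"dy":4.25,"dz":0,"wx":0,"wy":0,"wz":0,"claw":50},{"dx":0.95,"dy":4.25,"dz":0,"wx":0,"wy":0,"wz":0,"claw":50},{"dx":0.95,"dy":4.25,"dz":0,"wx":0,"wy":0,"wz":0,"claw":50},{"dx":0.95,"dy":4.25,"dz":0,"wx":0,"wy":0,"wz":0,"claw":50},{"dx":0.95,"dy":4.25,"dz":0,"wx":0,"wy":0,"wz":0,"claw":50}]' && python3 -m handwheel '[{"dx":0,"dy":0,"dz":0,"wx":0,"wy":0,"wz":-0.17,"claw":50},{"dx":0,"dy":0,"dz":0,"wx":0,"wy":0,"wz":-0.17,"claw":50},{"dx":0,"dy":0,"dz":0,"wx":0,"wy":0,"wz":-0.17,"claw":50},{"dx":0,"dy":0,"dz":0,"wx":0,"wy":0,"wz":0,"claw":50},{"dx":0,"dy":0,"dz":0,"wx":0,"wy":0,"wz":0,"claw":50}]'
python3 - <<'E'
from h import *
d=cam("wrist");s=monitor.observe();cv2.imwrite("pics/w4.png",d["frame"]);np.savez("w4",R=d["R"],t=d["t"],K=d["K"],p=s["position"],y=s["tool_rot"][2]);print(s["position"],s["tool_rot"],s["qpos"])
a=d["frame"][:330,180:460];cv2.imwrite("pics/w4c.png",cv2.resize(a,None,fx=1.8,fy=1.8,interpolation=0))
E
```

```text
clock: 8.07
position: [0.6203, 0.1396, 0.292]
tool_rot: [-3.14, -0.002, 2.852]
force: [0.5, 0.0, 0.3]
grip_width: 0.0549
finger_force: 42.4
clock: 8.7
position: [0.6206, 0.1382, 0.2928]
tool_rot: [3.142, -0.001, -2.925]
force: [0.1, -0.7, -1.0]
grip_width: 0.0543
finger_force: 42.5
[0.62072162 0.13829195 0.29299192] [-3.14157250e+00 -7.66295131e-04 -2.92444318e+00] [ 0.01441312  0.53958704 -0.5015744   1.49950316  0.27113787  1.17280885
  1.25512342]
```

View pics/w4c.png

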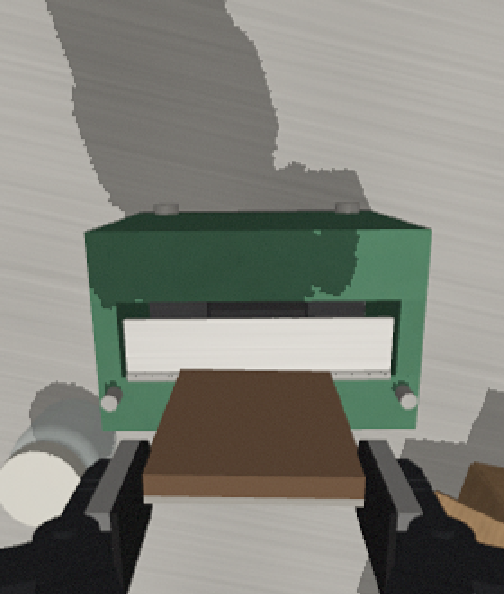

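Tile in hand: its lower edge runs from about (281,205) to (364,206), and its top edge from (261,264) to (382,264). The deck corners are about (228,128), (419,127), (412,238) and (236,238), and the gap at the free edge of the flap is on the image-upper (-x) side.

Run:
```python
from h import *
np.set_printoptions(precision=4,suppress=True)
d=dict(np.load("w4.npz"));p=d["p"];C=lambda a:np.array(a,float)/1.8+[180,0]
q,r=fit(d,[(-.05,-.08),(-.05,.08),(.05,.08),(.05,-.08)],C([(86,231),(431,229),(417,428),(100,429)]),.145,[.62,.138,.22]);print("split",q,r)
q2,r=fit(d,[(-.008,-.065),(-.008,.065),(.021,.065),(.021,-.065)],C([(123,319),(392,318),(393,374),(126,380)]),.145,[.62,.138,.22]);print("flap",q2,r)
t,r=fit(d,[(-.004,-.028),(-.004,.028),(.004,.028),(.004,-.028)],C([(145,475),(363,475),(363.5,499),(144.5,502)]),p[2]-.0027,[.62,.138,.22]);print("tiletop",t,r)
b,r=fit(d,[(-.004,-.028),(-.004,.028)],C([(181,369.5),(331,372)]),p[2]-.0827,[.62,.138,.22]);print("tilebot",b,r)
y=float(d["y"]);tx=np.array([np.cos(y),np.sin(y)]);ty=np.array([np.sin(y),-np.cos(y)])
for k in (t,b): 
  v=q[:2]-k[:2];print("dx,dy cm",v@tx*100,v@ty*100)
print("tool",p,np.mod(y-np.pi,6.2832))
```

```text
split [0.6204 0.1401 0.221 ] [[-0.1254 -0.6354]
 [-0.1233  0.4831]
 [ 0.2862 -0.9398]
 [-0.0375  1.0921]]
flap [0.6209 0.1401 0.2317] [[ 1.1195  0.3425]
 [-0.3589  0.3884]
 [ 0.5119 -1.5586]
 [-1.2726  0.8277]]
tiletop [0.6202 0.1374 0.2244] [[ 0.0552 -1.3499]
 [-0.9188  1.0793]
 [ 0.4692  0.9365]
 [ 0.3943 -0.6658]]
tilebot [0.6209 0.1385 0.1992] [[-0.0512  0.2541]
 [ 0.0512 -0.2541]]
dx,dy cm -0.0746844610837421 0.25476965775817695
dx,dy cm 0.021014499691568832 0.1630686769157944
tool [0.6207 0.1383 0.293 ] 0.21716416511665848
```

```bash
python3 -m handwheel '[{"dx":0,"dy":0.12,"dz":3,"wx":0,"wy":0,"wz":0,"claw":50},{"dx":0,"dy":0,"dz":2,"wx":0,"wy":0,"wz":0,"claw":50},{"dx":0,"dy":0,"dz":1,"wx":0,"wy":0,"wz":0,"claw":50},{"dx":0,"dy":0,"dz":1,"wx":0,"wy":0,"wz":0,"claw":50},{"dx":0,"dy":0,"dz":1,"wx":0,"wy":0,"wz":0,"claw":50}]' && python3 -m handwheel '[{"dx":0,"dy":0,"dz":1,"wx":0,"wy":0,"wz":0,"claw":50},{"dx":0,"dy":0,"dz":1,"wx":0,"wy":0,"wz":0,"claw":50},{"dx":0,"dy":0,"dz":1,"wx":0,"wy":0,"wz":0,"claw":50},{"dx":0,"dy":0,"dz":0.7,"wx":0,"wy":0,"wz":0,"claw":50},{"dx":0,"dy":0,"dz":0,"wx":0,"wy":0,"wz":0,"claw":50}]'
```

```text
clock: 9.38
position: [0.6209, 0.1397, 0.2136]
tool_rot: [3.142, 0.001, -2.922]
force: [-0.0, 0.0, 1.9]
grip_width: 0.0545
finger_force: 42.7
clock: 10.0
position: [0.6203, 0.1395, 0.1758]
tool_rot: [-3.142, -0.001, -2.921]
force: [-2.0, 0.2, -1.4]
grip_width: 0.0545
finger_force: 42.4
```

```bash
python3 -m handwheel '[{"dx":0,"dy":0,"dz":0.5,"wx":0,"wy":0,"wz":0,"claw":50},{"dx":0,"dy":0,"dz":0.5,"wx":0,"wy":0,"wz":0,"claw":50},{"dx":0,"dy":0,"dz":0,"wx":0,"wy":0,"wz":0,"claw":50}]'
```

```text
clock: 10.38
position: [0.6205, 0.1395, 0.1661]
tool_rot: [-3.142, -0.001, -2.921]
force: [-3.0, -0.8, -0.6]
grip_width: 0.0548
finger_force: 42.5
```

```bash
for i in 1; do python3 -m handwheel '[{"dx":0,"dy":0,"dz":0.4,"wx":0,"wy":0,"wz":0,"claw":50},{"dx":0,"dy":0,"dz":0.4,"wx":0,"wy":0,"wz":0,"claw":50},{"dx":0,"dy":0,"dz":0,"wx":0,"wy":0,"wz":0,"claw":50}]'; done
```

```text
clock: 10.75
position: [0.6204, 0.1395, 0.1581]
tool_rot: [3.142, -0.001, -2.921]
force: [-1.9, -1.0, -1.5]
grip_width: 0.0543
finger_force: 42.5
```

```bash
python3 -m handwheel '[{"dx":0,"dy":0,"dz":0.4,"wx":0,"wy":0,"wz":0,"claw":50},{"dx":0,"dy":0,"dz":0.4,"wx":0,"wy":0,"wz":0,"claw":50},{"dx":0,"dy":0,"dz":0,"wx":0,"wy":0,"wz":0,"claw":50}]'
```

```text
clock: 11.12
position: [0.6204, 0.1395, 0.1501]
tool_rot: [3.142, -0.001, -2.921]
force: [-1.8, -0.4, -0.8]
grip_width: 0.0542
finger_force: 42.4
```

```bash
python3 -m handwheel '[{"dx":0,"dy":0,"dz":0.3,"wx":0,"wy":0,"wz":0,"claw":50},{"dx":0,"dy":0,"dz":0.3,"wx":0,"wy":0,"wz":0,"claw":50},{"dx":0,"dy":0,"dz":0.3,"wx":0,"wy":0,"wz":0,"claw":50},{"dx":0,"dy":0,"dz":0,"wx":0,"wy":0,"wz":0,"claw":50}]'
```

```text
clock: 11.62
position: [0.6205, 0.1396, 0.1413]
tool_rot: [3.142, -0.0, -2.921]
force: [-2.7, -0.1, 1.1]
grip_width: 0.0542
finger_force: 44.1
```

```bash
python3 -m handwheel '[{"dx":0,"dy":0,"dz":0.3,"wx":0,"wy":0,"wz":0,"claw":50},{"dx":0,"dy":0,"dz":0.3,"wx":0,"wy":0,"wz":0,"claw":50},{"dx":0,"dy":0,"dz":0.3,"wx":0,"wy":0,"wz":0,"claw":50},{"dx":0,"dy":0,"dz":0,"wx":0,"wy":0,"wz":0,"claw":50}]'
```

```text
clock: 12.12
position: [0.6204, 0.1395, 0.1321]
tool_rot: [-3.142, -0.001, -2.921]
force: [-2.4, 0.1, -0.9]
grip_width: 0.0544
finger_force: 43.6
```

```bash
python3 -m handwheel '[{"dx":0,"dy":0,"dz":0.3,"wx":0,"wy":0,"wz":0,"claw":50},{"dx":0,"dy":0,"dz":0.3,"wx":0,"wy":0,"wz":0,"claw":50},{"dx":0,"dy":0,"dz":0.2,"wx":0,"wy":0,"wz":0,"claw":50},{"dx":0,"dy":0,"dz":0,"wx":0,"wy":0,"wz":0,"claw":50},{"dx":0,"dy":0,"dz":0,"wx":0,"wy":0,"wz":0,"claw":50}]'
```

```text
clock: 12.75
position: [0.6203, 0.1395, 0.1243]
tool_rot: [-3.142, -0.001, -2.921]
force: [-3.1, -1.1, -2.7]
grip_width: 0.0543
finger_force: 43.8
```

```bash
python3 -m handwheel '[{"dx":0,"dy":0,"dz":0.1,"wx":0,"wy":0,"wz":0,"claw":50},{"dx":0,"dy":0,"dz":0.1,"wx":0,"wy":0,"wz":0,"claw":50},{"dx":0,"dy":0,"dz":0,"wx":0,"wy":0,"wz":0,"claw":50}]'
```

```text
clock: 13.12
position: [0.6207, 0.1396, 0.1225]
tool_rot: [3.142, 0.0, -2.921]
force: [-2.4, 0.1, 1.1]
grip_width: 0.0545
finger_force: 43.5
```

```bash
python3 -m handwheel '[{"dx":0,"dy":0,"dz":0.1,"wx":0,"wy":0,"wz":0,"claw":50},{"dx":0,"dy":0,"dz":0,"wx":0,"wy":0,"wz":0,"claw":50}]'
```

```text
clock: 13.38
position: [0.6206, 0.1396, 0.1215]
tool_rot: [3.142, 0.0, -2.921]
force: [-1.5, -0.5, 0.8]
grip_width: 0.054
finger_force: 43.5
```

```bash
python3 -m handwheel '[{"dx":0,"dy":0,"dz":0.15,"wx":0,"wy":0,"wz":0,"claw":50},{"dx":0,"dy":0,"dz":0,"wx":0,"wy":0,"wz":0,"claw":50}]'|sed -n '2p;4p'
```

```text
position: [0.6205, 0.1395, 0.1198]
force: [-2.3, -1.0, 0.3]
```

```bash
python3 -m handwheel '[{"dx":0,"dy":0,"dz":0.15,"wx":0,"wy":0,"wz":0,"claw":50},{"dx":0,"dy":0,"dz":0,"wx":0,"wy":0,"wz":0,"claw":50}]'|sed -n '2p;4p'
```

```text
position: [0.6205, 0.1396, 0.1183]
force: [-1.8, -0.3, -1.0]
```

```bash
python3 -m handwheel '[{"dx":0,"dy":0,"dz":0.15,"wx":0,"wy":0,"wz":0,"claw":50},{"dx":0,"dy":0,"dz":0,"wx":0,"wy":0,"wz":0,"claw":50}]'|sed -n '2p;4p'
```

```text
position: [0.6205, 0.1396, 0.1169]
force: [-2.6, 0.5, 0.4]
```

```bash
python3 -m handwheel '[{"dx":0,"dy":0,"dz":0.15,"wx":0,"wy":0,"wz":0,"claw":50},{"dx":0,"dy":0,"dz":0,"wx":0,"wy":0,"wz":0,"claw":50}]'|sed -n '2p;4p'
```

```text
position: [0.6206, 0.1396, 0.1154]
force: [-1.0, -0.6, 0.2]
```

```bash
python3 -m handwheel '[{"dx":0,"dy":0,"dz":0.15,"wx":0,"wy":0,"wz":0,"claw":50},{"dx":0,"dy":0,"dz":0,"wx":0,"wy":0,"wz":0,"claw":50}]'|sed -n '2p;4p'
```

```text
position: [0.6205, 0.1396, 0.1138]
force: [-0.8, 0.0, -1.0]
```

```bash
python3 -m handwheel '[{"dx":0,"dy":0,"dz":0.12,"wx":0,"wy":0,"wz":0,"claw":50},{"dx":0,"dy":0,"dz":0,"wx":0,"wy":0,"wz":0,"claw":50}]'|sed -n '2p;4p'
```

```text
position: [0.6206, 0.1396, 0.1127]
force: [-2.1, -0.0, 0.1]
```

```bash
python3 -m handwheel '[{"dx":0,"dy":0,"dz":0.12,"wx":0,"wy":0,"wz":0,"claw":50},{"dx":0,"dy":0,"dz":0,"wx":0,"wy":0,"wz":0,"claw":50}]'|sed -n '2p;4p'
```

```text
position: [0.6206, 0.1396, 0.1115]
force: [-2.9, -0.9, 0.4]
```

```bash
python3 -m handwheel '[{"dx":0,"dy":0,"dz":0.12,"wx":0,"wy":0,"wz":0,"claw":50},{"dx":0,"dy":0,"dz":0,"wx":0,"wy":0,"wz":0,"claw":50}]'|sed -n '2p;4p'
```

```text
position: [0.6206, 0.1395, 0.1103]
force: [-1.9, -1.0, 0.3]
```

```bash
python3 -m handwheel '[{"dx":0,"dy":0,"dz":0.12,"wx":0,"wy":0,"wz":0,"claw":50},{"dx":0,"dy":0,"dz":0,"wx":0,"wy":0,"wz":0,"claw":50}]'|sed -n '2p;4p'
```

```text
position: [0.6206, 0.1396, 0.1091]
force: [-1.8, -1.0, 0.1]
```

```bash
python3 -m handwheel '[{"dx":0,"dy":0,"dz":0.12,"wx":0,"wy":0,"wz":0,"claw":50},{"dx":0,"dy":0,"dz":0,"wx":0,"wy":0,"wz":0,"claw":50}]'|sed -n '2p;4p'
```

```text
position: [0.6206, 0.1395, 0.1079]
force: [-1.8, -0.2, -0.3]
```

```bash
python3 -m handwheel '[{"dx":0,"dy":0,"dz":0.12,"wx":0,"wy":0,"wz":0,"claw":50},{"dx":0,"dy":0,"dz":0,"wx":0,"wy":0,"wz":0,"claw":50}]'|sed -n '2p;4p'
```

```text
position: [0.6207, 0.1396, 0.1069]
force: [-2.2, 0.2, 4.3]
```

```bash
python3 -m handwheel '[{"dx":0,"dy":0,"dz":0.12,"wx":0,"wy":0,"wz":0,"claw":50},{"dx":0,"dy":0,"dz":0,"wx":0,"wy":0,"wz":0,"claw":50}]'|sed -n '2p;4p'
```

```text
position: [0.6209, 0.1397, 0.106]
force: [-2.2, -1.4, 7.5]
```

```bash
python3 -m handwheel '[{"dx":0,"dy":0,"dz":0.08,"wx":0,"wy":0,"wz":0,"claw":50},{"dx":0,"dy":0,"dz":0,"wx":0,"wy":0,"wz":0,"claw":50},{"dx":0,"dy":0,"dz":0,"wx":0,"wy":0,"wz":0,"claw":50}]'|sed -n '2p;4p'
```

```text
position: [0.6211, 0.1397, 0.1054]
force: [-2.6, -1.1, 10.0]
```

```bash
for i in 1; do python3 -m handwheel '[{"dx":0,"dy":0,"dz":0,"wx":0,"wy":0,"wz":0,"claw":50},{"dx":0,"dy":0,"dz":0,"wx":0,"wy":0,"wz":0,"claw":50},{"dx":0,"dy":0,"dz":0,"wx":0,"wy":0,"wz":0,"claw":50},{"dx":0,"dy":0,"dz":0,"wx":0,"wy":0,"wz":0,"claw":50}]'; done
python3 - <<'E'
from h import *
F=[]
for i in range(6): cam("side"); F.append(monitor.observe()["force"])
print(np.mean(F,0),monitor.observe()["position"])
E
```

```text
clock: 17.25
position: [0.621, 0.1397, 0.1054]
tool_rot: [-3.142, 0.001, -2.921]
force: [-1.7, 0.2, 10.3]
grip_width: 0.0548
finger_force: 44.5
[-2.06181107 -0.69666745  9.76222449] [0.62104241 0.13969485 0.10541339]
```

```bash
python3 -m handwheel '[{"dx":0,"dy":0,"dz":-0.1,"wx":0,"wy":0,"wz":0,"claw":50},{"dx":0,"dy":0,"dz":-0.1,"wx":0,"wy":0,"wz":0,"claw":50},{"dx":0,"dy":0,"dz":0,"wx":0,"wy":0,"wz":0,"claw":50},{"dx":0,"dy":0,"dz":0,"wx":0,"wy":0,"wz":0,"claw":50}]'
```

```text
clock: 18.05
position: [0.6206, 0.1395, 0.1067]
tool_rot: [-3.142, -0.0, -2.921]
force: [-2.4, -0.1, 3.3]
grip_width: 0.0547
finger_force: 44.2
```

```bash
python3 -m handwheel '[{"dx":0,"dy":0,"dz":0,"wx":0,"wy":0,"wz":0,"claw":62},{"dx":0,"dy":0,"dz":0,"wx":0,"wy":0,"wz":0,"claw":66},{"dx":0,"dy":0,"dz":0,"wx":0,"wy":0,"wz":0,"claw":70},{"dx":0,"dy":0,"dz":0,"wx":0,"wy":0,"wz":0,"claw":76},{"dx":0,"dy":0,"dz":0,"wx":0,"wy":0,"wz":0,"claw":82},{"dx":0,"dy":0,"dz":0,"wx":0,"wy":0,"wz":0,"claw":82},{"dx":0,"dy":0,"dz":0,"wx":0,"wy":0,"wz":0,"claw":82},{"dx":0,"dy":0,"dz":0,"wx":0,"wy":0,"wz":0,"claw":82}]' 20
```

```text
clock: 19.05
position: [0.6205, 0.1395, 0.1067]
tool_rot: [-3.142, -0.0, -2.921]
force: [-3.7, -1.3, -2.5]
grip_width: 0.07
finger_force: 1.5
```

```bash
python3 -m handwheel '[{"dx":0,"dy":0,"dz":-0.3,"wx":0,"wy":0,"wz":0,"claw":82},{"dx":0,"dy":0,"dz":-0.5,"wx":0,"wy":0,"wz":0,"claw":82},{"dx":0,"dy":0,"dz":-0.7,"wx":0,"wy":0,"wz":0,"claw":82},{"dx":0,"dy":0,"dz":-0.7,"wx":0,"wy":0,"wz":0,"claw":82},{"dx":0,"dy":0,"dz":0,"wx":0,"wy":0,"wz":0,"claw":82}]'
```

```text
clock: 19.68
position: [0.6212, 0.1397, 0.1298]
tool_rot: [3.142, 0.002, -2.921]
force: [-2.0, -0.9, 2.2]
grip_width: 0.0701
finger_force: 1.3
```

```bash
python3 -m handwheel '[{"dx":0,"dy":0,"dz":-0.8,"wx":0,"wy":0,"wz":0,"claw":82},{"dx":0,"dy":0,"dz":-0.8,"wx":0,"wy":0,"wz":0,"claw":82},{"dx":0,"dy":0,"dz":-0.8,"wx":0,"wy":0,"wz":0,"claw":82},{"dx":0,"dy":0,"dz":-0.8,"wx":0,"wy":0,"wz":0,"claw":82},{"dx":0,"dy":0,"dz":-0.8,"wx":0,"wy":0,"wz":0,"claw":82},{"dx":0,"dy":0,"dz":-0.8,"wx":0,"wy":0,"wz":0,"claw":82},{"dx":0,"dy":0,"dz":-0.8,"wx":0,"wy":0,"wz":0,"claw":82},{"dx":0,"dy":0,"dz":0,"wx":0,"wy":0,"wz":0,"claw":82}]'; python3 -m handwheel '[{"dx":0,"dy":0,"dz":-2,"wx":0,"wy":0,"wz":0,"claw":82},{"dx":0,"dy":0,"dz":-3,"wx":0,"wy":0,"wz":0,"claw":82},{"dx":0,"dy":0,"dz":-3,"wx":0,"wy":0,"wz":0,"claw":82},{"dx":0,"dy":0,"dz":-2,"wx":0,"wy":0,"wz":0,"claw":82},{"dx":0,"dy":0,"dz":0,"wx":0,"wy":0,"wz":0,"claw":82},{"dx":0,"dy":0,"dz":0,"wx":0,"wy":0,"wz":0,"claw":82}]'
python3 - <<'E'
from h import *
d=cam("wrist");e=cam("side");g=cam("scene")
c=np.zeros((560,800,3),np.uint8);c[:320,:400]=cv2.resize(d["frame"],(400,250))[0:1].repeat(320,0)*0
c[:330,:420]=cv2.resize(d["frame"][40:260,180:460],(420,330),interpolation=0)
c[:400,430:]=cv2.resize(e["frame"][140:290,260:400],(370,400),interpolation=0)
c[335:,:400]=cv2.resize(g["frame"][165:265,270:448],(400,225))
cv2.imwrite("pics/fin.png",c);print(monitor.observe()["position"])
E
```

```text
clock: 20.68
position: [0.6209, 0.1396, 0.1855]
tool_rot: [3.142, 0.001, -2.921]
force: [1.3, -0.1, -0.1]
grip_width: 0.0697
finger_force: 0.0
clock: 21.42
position: [0.6204, 0.1394, 0.2846]
tool_rot: [-3.142, -0.001, -2.921]
force: [-0.3, 0.4, 0.1]
grip_width: 0.0702
finger_force: 0.0
[0.62036459 0.13946663 0.28412633]
```

View pics/fin.png

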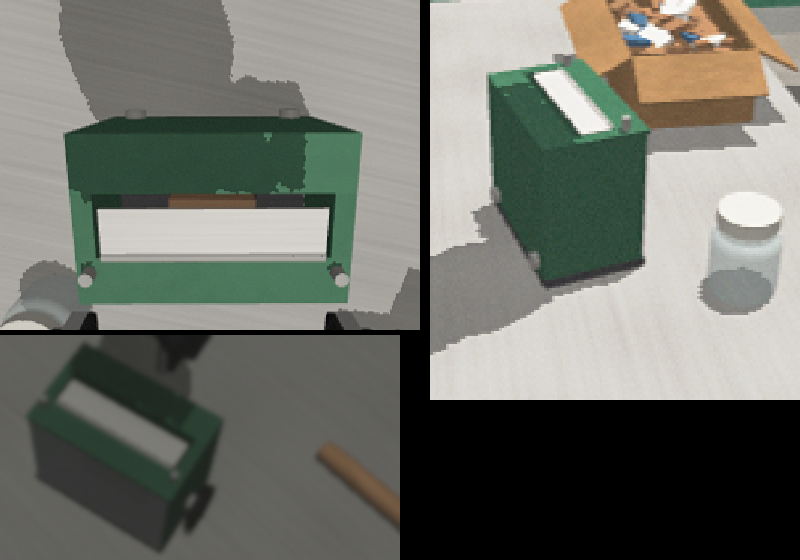

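The flap is shut flush with the deck. Through its gap (crop about (170–255, 200)) the tile's clay top shows in the jaw, centred, and the gripper is clear.

```bash
python3 -c "
from workcell import job_done
print(job_done())"
```

```text
the job is handed in; nothing more can be done
None
```

The tile is upright in the jaw, bedded on the sprung rest with a push of about 10 N (about 2.5 mm of the spring's 6 mm travel); I eased the push to about 3 N before letting go, the flap is shut above it, the gripper is clear, and the job is handed in.

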